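Hold a hinge leaf lined up on the jamb block for pinning

ROBOT

A 6-joint arm with a two-finger parallel gripper is mounted at the origin on a cart in front of the work surface, level with it; the furniture and walls round the work are solid. World frame = base frame: x ahead of the robot, y to its left, z up, the work surface at z = 0. Lengths are in m, angles in degrees, forces in N, time in s.
With the tool pointing down it reaches from about 0.325 to 0.775 m from the base axis. Payload 5.5 kg.
Tool frame: the origin (TCP) lies at the centre of the arm's flange, where the gripper is bolted on; the fingertips stand 182 mm ahead of it and the grasp point (between the pads) lies 163 mm ahead of it; z points along the fingers, y is the line along which they close (so a half turn about z gives the same grasp; the last joint's range is limited). The gripper opens to 88 mm and grips with 3 to 60 N. Pads are 20 mm wide; open, the fingers measure 115 mm over their backs; the gripper's body (75 mm by 178 mm) begins 61 mm behind the grasp point.
Start: joints at [61.782, 5.22, 70.514, -0, 104.267, -3.249], TCP at [0.253, 0.544, 0.405] pointing down, gripper open.
Joint ranges: [-164.24, 164.24], [-49.07, 125.15], [9.68, 141.18], [-86.29, 266.29], [3.28, 154.24], [-151.56, 151.56]. Speed limits (degrees/s): [147.25, 147.25, 172.46, 180, 180, 180].

INTERFACE

Orientations are given as [roll, pitch, yaw] about the fixed x, y, z axes, in that order (R = Rz(yaw) Ry(pitch) Rx(roll)).
In Python, from station import r gives the robot as it stands. The module is installed in compiled form; this text tells all that it offers. Calls block until the motion is done:
- r.reach(position, orientation): joint-space move of the TCP to a pose.
- r.servo_line(position, rotation=None, speed=0.15): straight line of the TCP; rotation=None keeps the orientation; speed is the mean speed in m/s.
- r.move_joints(angles): joint-space move.
- r.let_go() and r.grab(squeeze=None): open the fingers fully, or close them until they stop; squeeze is the grip in N (None keeps the last).
- r.wait(seconds).
- r.inverse_kinematics(position, orientation): joint angles nearest the present ones, or None.
- r.sense(): the state.
- r.snapshot(name): name is "side" or "top"; returns a dict with "frame" (384x512x3 uint8, red, green, blue), "fx", "fy", "cx", "cy" (pixels), "dist_coeffs" ([k1, k2, p1, p2, k3] as OpenCV has them; the pictures are not rectified), "R" (3x3) and "t" (3): a world point X has camera coordinates R X + t. Camera axes: x right, y down, z forward; pixel columns grow to the right and rows downward; lengths in m; the calibration is good to about 2 mm. A picture is of the moment at which its call begins. There is no depth.
A pose or a line that the arm cannot do raises r.IKError and nothing moves.
- r.hand_in(): hands the job in; it is judged then, once.
The state is a dict: "clock": time; "joints": joint angles; "joint_vel": joint speeds; "joint_torque": joint torques, N m; "tcp_pos": TCP position; "orientation": TCP orientation; "contact_force": force on the tool from outside, world axes, zero at the start; "torque": the same for the moment, N m; "opening": finger opening in m; "gripper_force": force on a finger pad.
Only numpy, scipy, OpenCV 4.12 (cv2) and the standard library are available. Lean on these libraries where they do the work, as an engineer would, in place of code of your own. Each camera call takes 0.05 s, during which the arm holds its last target. There are 200 camera calls.

TASK

Pick up the loose blue hinge leaf and bring its knuckle between the two knuckles of the leaf on the jamb block, so that all three holes line up well enough for the hinge pin to be slid straight through; the leaf is level and sticks out from the front of the block, on the robot's side. Finish while still holding it there, hanging free in the gripper without resting on or pressing against the block. Work gently: do not bang or lean on the block, and leave the pin and everything else on the bench where they are.

Things in the scene. Friction and masses are not known exactly. Their poses are not given: they have to be found in the camera images.
- leaf_grip (a point): Centre of the upright flange (8 thick in x, 44 wide in y, mm) across the loose blue hinge leaf; 27 above the leaf's underside, 20 below the flange top. x points level through the flange towards the knuckle, y along the flange and hinge axis, z up. Either side of the flange there is only the 5 thick plate for 22 (-x) or 35 (+x, then the knuckle, 22 high).
- leaf_bore (a point): Middle of the hole in the loose leaf's only knuckle: 55 mm in +x and 16 below leaf_grip, 11 above the leaf's underside. Knuckle 22 outside diameter, 24 long, hole 13. y is the hole's axis; axes parallel to leaf_grip's.
- jamb_bore (a point): Midway between the two fixed aluminium knuckles, on their axis: where leaf_bore belongs. Knuckles 22 mm outside diameter, 30 long each, hole 13; the gap between them is 30, open above, in front and behind, and 22 deep below this point. y is the holes' axis, z up, x from the front (robot's side) to the back; with the leaf in place its axes lie parallel to these, same directions.
- jamb: Fixed pale wooden block 50 (x) x 110 (y) mm, top 70 above the bench, on a dark steel foot 90 x 140 x 8, aluminium leaf with two knuckles at its front. Origin: centre of its underside. Knuckle axis 27.5 in front (-x) of it and 92 above the bench; knuckle tops, at 103, are its highest point. Axes as jamb_bore.
- leaf: The loose blue hinge leaf, 0.10 to 0.18 kg, lying flat, plate 64 (x) x 60 (y) x 5 mm, flange up to 47, balanced near the flange. Origin on its underside: leaf_bore is at x 40, z 11, leaf_grip at x -15, z 27. Axes as leaf_grip.
- tray: Fixed grey parts tray 80 x 140 x 22 mm high with the hinge pin in it; bystander. Origin: centre of the underside.
- pin: Loose brass hinge pin, 8 mm diameter, 108 long, lying in the tray along its y; it stays there. Origin: on its axis near the middle.
- rack: White micro-tube rack full of capped tubes, 68 x 150 x 91 high (mm); bystander. Origin: centre of the underside.
- stand: Small white three-place tube stand, 34 x 72 x 62 high (mm); bystander. Origin: centre of the underside.
- tube_a: Clear glass test tube, 16 dia x 128, upright in the stand (mm); bystander. Origin: centre of the underside.
- tube_b: Clear glass test tube, 16 dia x 128, upright in the stand (mm); bystander. Origin: centre of the underside.
Things that resemble listed ones, but are neither listed nor needed, are in the scene too. What is meant by the leaf is not green or orange, and is the larger of those in its own colour.

How it is judged (in metres and radians):
On the way, in this order (a step that is already met when the one before it is completed fails the run):
1. the loose leaf is held in the gripper, clear of the bench and not touching the block (height (world z) of leaf_bore above 0.03 m and contact force between leaf and the fingers above 1 N and contact force between leaf and jamb below 0.1 N), for 0.2 s.
2. its hole is lined up with the two fixed knuckles' holes (x of leaf_bore in the frame of jamb_bore between -0.0035 and 0.0035 m and y of leaf_bore in the frame of jamb_bore between -0.004 and 0.004 m and z of leaf_bore in the frame of jamb_bore between -0.0035 and 0.0035 m and angle between the y axis of leaf_bore and the y axis of jamb_bore, either way round below 0.08 rad and angle between leaf_grip's own z axis and vertical below 0.15 rad and x of leaf_grip in the frame of jamb_bore below -0.045 m and contact force between leaf and jamb below 0.5 N and contact force between leaf and the fingers above 1 N), for 0.3 s.
At the end, for the whole second after the job is handed in: Held still (<20 mm/s): hole within 3.5 mm of the fixed axis in height and front to back, 4 mm of the gap's middle along it; axes within 0.08 rad; level within 0.15 rad; flange at least 45 mm in front of the axis; under 0.5 N between leaf and block; over 1 N from the fingers (all of step 2 and linear speed of leaf below 0.02 m/s); the arm keeps its last pose, push and grip.
It fails at once if the block is banged or leaned on (over 20 N) (contact force between jamb and leaf above 20 N or contact force between jamb and the arm above 20 N or contact force between jamb and the fingers above 20 N).
It fails at once if the pin or a bystander is moved by more than 30 mm (distance of any of rack, stand, tube_a, tube_b, pin from where it was at the start of the episode above 0.03 m).
It also fails if it takes over 35 s, if anything falls off the work surface, if the arm or the gripper's body presses on something with over 40 N, if the wrist force passes 120 N, or if a joint passes its speed limit or range.

## Working session

There is one attempt and no reset: what is moved stays moved. The work goes in short steps, each a Python script; the robot and the scene stay as the last script left them, time stands still between calls to the robot, and variables do not carry over. Pictures are saved under pics/ and viewed, at most 10 in all, crops included, and the job is handed in when it is done.

```bash
mkdir -p pics
python3 - <<'E'
from station import r
import cv2,numpy as np
for n in("top","side"):
    s=r.snapshot(n); cv2.imwrite(f"pics/{n}0.png",s["frame"][...,::-1])
    R=np.array(s["R"]);print(n,s["fx"],s["cx"],s["cy"],s["dist_coeffs"],(-R.T@np.array(s["t"])).round(3),R.round(3).tolist())
    np.savez(f"{n}0.npz",**s)
print(r.sense())
E
```

```text
top 411.2132702371353 255.2675905011831 193.46722075098887 [-0.10367731  0.          0.          0.          0.        ] [ 0.393 -0.057  1.192] [[0.012, -1.0, 0.021], [-0.988, -0.015, -0.154], [0.154, -0.019, -0.988]]
side 463.74573336323954 250.94773980388482 196.62979803842018 [-0.05769893  0.          0.          0.          0.        ] [0.399 0.671 1.142] [[-0.981, -0.194, -0.003], [-0.157, 0.804, -0.573], [0.113, -0.562, -0.819]]
{'clock': 0.1, 'joints': array([ 6.17825039e+01,  5.25788517e+00,  7.05736921e+01,  3.59895840e-03,
        1.04266504e+02, -3.24883299e+00]), 'joint_vel': array([-0.06744467, -0.09078874, -0.26826642,  0.00921803, -0.06558027,
       -0.00499273]), 'joint_torque': array([ 3.01784596e-03, -4.47854340e+01, -4.07571495e+01,  7.01147318e-02,
        2.83733517e-02, -1.16934698e-04]), 'tcp_pos': array([0.25329197, 0.54397189, 0.40364188]), 'orientation': array([-1.79902275e+02, -9.04235098e-03,  1.55032213e+02]), 'contact_force': array([-0.34013057, -0.07906602,  0.20483916]), 'torque': array([-0.027784  ,  0.08316411,  0.0054531 ]), 'gripper_force': 0.0, 'opening': 0.0881122980460294}
```

View pics/top0.png

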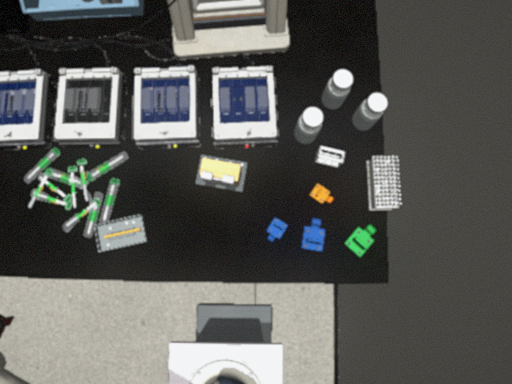

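View pics/side0.png

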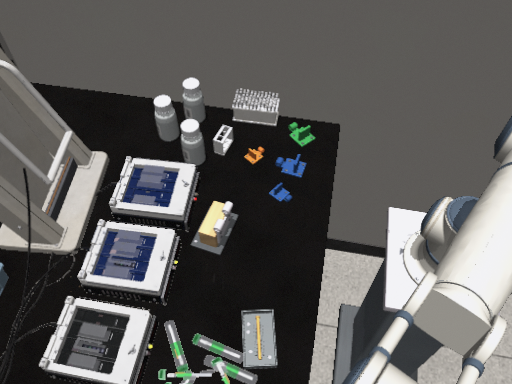

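The blue candidates in the top view are A at (276,230), which is small, and B at (313,236), which is larger. Green at (361,240) and orange at (321,193) are ruled out by colour. B fits because it is the larger of the two blue ones. The jamb is at (220,172) and the tray at (121,233). I'll confirm with one enlarged mosaic.

```bash
cat > h.py <<'E'
import numpy as np,cv2
def load(n): return dict(np.load(n+".npz"))
def cam(s): return np.array([[s["fx"],0,s["cx"]],[0,s["fy"],s["cy"]],[0,0,1]],float)
def ray(s,uv):
    p=cv2.undistortPoints(np.array([[uv]],float),cam(s),s["dist_coeffs"]).ravel()
    R=np.array(s["R"]); return -R.T@np.array(s["t"]), R.T@np.array([*p,1])
def onplane(s,uv,z):
    c,d=ray(s,uv); return c+d*(z-c[2])/d[2]
def proj(s,X): return cv2.projectPoints(np.array(X,float).reshape(-1,3),cv2.Rodrigues(np.array(s["R"]))[0],np.array(s["t"],float),cam(s),s["dist_coeffs"])[0].reshape(-1,2)
def tri(s1,u1,s2,u2):
    c1,d1=ray(s1,u1);c2,d2=ray(s2,u2)
    a=np.linalg.lstsq(np.c_[d1,-d2],c2-c1,rcond=None)[0]
    p,q=c1+a[0]*d1,c2+a[1]*d2; return (p+q)/2,np.linalg.norm(p-q)
E
python3 - <<'E'
from h import *
T=load("top0");S=load("side0")
def crop(s,x,y,w=56,h=42): return cv2.resize(s["frame"][y:y+h,x:x+w,::-1],(392,294),interpolation=cv2.INTER_CUBIC)
m=np.vstack([np.hstack([crop(T,280,212),crop(T,192,150)]),np.hstack([crop(S,264,145),crop(S,187,196,64,60)])])
cv2.imwrite("pics/m.png",m)
for n,s in(("T",T),("S",S)):
    hsv=cv2.cvtColor(s["frame"],cv2.COLOR_RGB2HSV)
    k=cv2.inRange(hsv,(105,150,60),(125,255,255))
    N,l,st,c=cv2.connectedComponentsWithStats(k)
    for i in range(1,N):
        if st[i,4]>40: print(n,st[i],c[i].round(1),onplane(s,c[i],.005).round(3))
E
```

```text
T [  0  83  35   6 157] [15.9 85.5] [0.912 0.68  0.005]
T [  4 113  23  10 117] [ 15.1 118.8] [0.801 0.668 0.005]
T [266 217  23  25 317] [275.7 229.4] [ 0.474 -0.14   0.005]
T [301 218  25  34 566] [313.4 235.8] [ 0.457 -0.249  0.005]
S [276 154  31  24 393] [291.1 165.7] [ 0.456 -0.249  0.005]
S [126 169  52  38 638] [152.8 188. ] [ 0.856 -0.083  0.005]
S [269 183  23  19 219] [280.4 193.3] [ 0.472 -0.138  0.005]
S [102 232  15  21 142] [108.9 241.6] [0.92  0.12  0.005]
S [141 236  14  11  90] [148.5 240.8] [0.81  0.096 0.005]
S [125 246  27  35 317] [140.9 262.8] [0.809 0.165 0.005]
S [ 98 254  11  11  71] [102.4 259.2] [0.917 0.176 0.005]
S [ 94 268   9   7  45] [ 98.1 271.3] [0.915 0.213 0.005]
```

View pics/m.png

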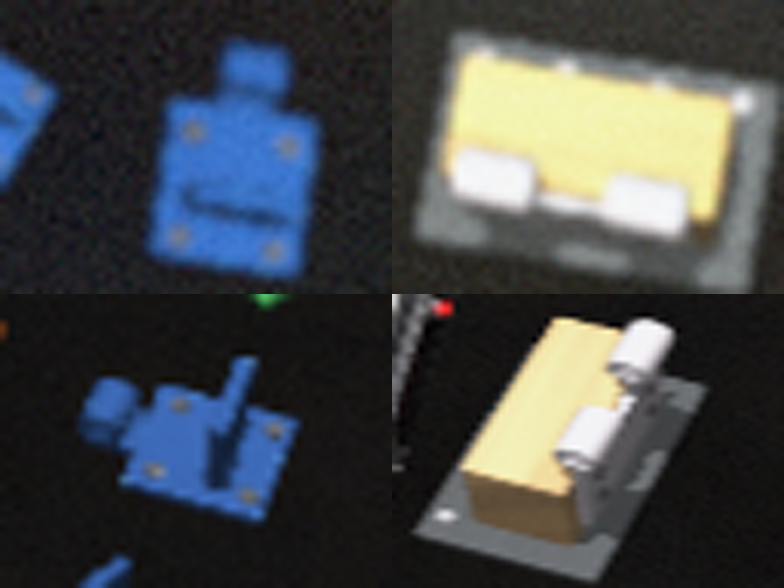

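The mosaic confirms B: a blue plate with four holes, an upright flange, and its knuckle towards +x. The jamb's two white knuckles sit on the robot's side, at about (262,175) and (284,179) in the top view. Next I'll measure both.

```bash
cat > m.py <<'E'
from h import *
T=load("top0");S=load("side0")
def mask(s,box,f,k=8):
    x,y,w,h=box
    c=cv2.resize(s["frame"][y:y+h,x:x+w],None,fx=k,fy=k,interpolation=cv2.INTER_CUBIC)
    return f(c), lambda p:(np.array(p)+.5)/k-.5+np.array([x,y])
def big(m,n=1):
    c=cv2.findContours(m,cv2.RETR_EXTERNAL,cv2.CHAIN_APPROX_NONE)[0]
    return sorted(c,key=cv2.contourArea)[::-1][:n]
blue=lambda c:((c[...,2].astype(int)-c[...,0]>50)*255).astype(np.uint8)
white=lambda c:((c.min(-1)>150)*255).astype(np.uint8)
wood=lambda c:((c[...,0].astype(int)-c[...,2]>45)*255).astype(np.uint8)
O=lambda m,k:cv2.morphologyEx(m,cv2.MORPH_OPEN,np.ones((k,k),np.uint8))
if __name__=="__main__":
    def rep(tag,P):
        e=np.roll(P,-1,0)-P
        print(tag,"ctr",P.mean(0).round(4),"sides",np.linalg.norm(e,axis=1).round(4),"dirs",(np.degrees(np.arctan2(e[:,1],e[:,0]))).round(1))
    m,u=mask(T,(292,210,44,46),blue); m=O(cv2.morphologyEx(m,cv2.MORPH_CLOSE,np.ones((40,40),np.uint8)),110)
    rep("plate rect",np.array([onplane(T,p,.005) for p in u(cv2.boxPoints(cv2.minAreaRect(big(m)[0])))]))
    H=lambda pts,x,y,kx,ky:[((a+.5)/kx-.5+x,(b+.5)/ky-.5+y) for a,b in pts]
    rep("plate hand T",np.array([onplane(T,p,.005) for p in H([(168,96),(319,118),(299,276),(149,256)],280,212,7,7)]))
    rep("plate hand S",np.array([onplane(S,p,.005) for p in H([(155,383-294),(300,421-294),(265,522-294),(120,483-294)],264,145,7,7)]))
    kt=np.array([onplane(T,p,.011) for p in H([(255,78)],280,212,7,7)]);print("knuckle~T",kt)
    for s,box,n in((T,(250,165,45,25),"T"),):pass
    res={}
    for n,s,box in(("T",T,(250,168,45,20)) if 0 else ("T",T,(252-60,165,60,22)),("S",S,(205,196,40,35))):
        m,u=mask(s,box,white); cs=big(O(m,25),2)
        r=[(u(q[0]),np.array(q[1])/8,q[2]) for q in map(cv2.minAreaRect,cs)]
        r.sort(key=lambda q:q[0][0]); res[n]=r
        for q in r: print(n,q[0].round(2),q[1].round(1),round(q[2],1))
    L,g1=tri(T,res["T"][0][0],S,res["S"][0][0]); L2,g2=tri(T,res["T"][0][0],S,res["S"][1][0])
    R2,g3=tri(T,res["T"][1][0],S,res["S"][0][0])
    print("left knuckle",L2,g2,"right",R2,g3,"dist",np.linalg.norm(L2-R2),"(swap gap",g1,")")
    for i in(0,1): print("T ray at .092",onplane(T,res["T"][i][0],.092),"S",onplane(S,res["S"][1-i][0],.092))
    rep("wood hand T",np.array([onplane(T,p,.07) for p in H([(460,50),(735,98),(715,222)],192-56,150,7,7)]))
E
python3 m.py
```

```text
plate rect ctr [ 0.4514 -0.2487  0.005 ] sides [0.0636 0.0704 0.0631 0.0702] dirs [-89.4 179.4  90.5  -0.2]
plate hand T ctr [ 0.45  -0.248  0.005] sides [0.0636 0.0658 0.0626 0.0665] dirs [-97.6 172.1  83.   -7. ]
plate hand S ctr [ 0.4472 -0.2453  0.005 ] sides [0.0682 0.0605 0.0668 0.0604] dirs [172.1  82.4  -8.  -96.2]
knuckle~T [[ 0.49439209 -0.25618732  0.011     ]]
T [219.31 173.75] [18.4 39.5] 90.0
S [216.19 215.48] [19.3 37. ] 25.1Traceback (most recent call last):
  File "m.py", line 31, in <module>
    L,g1=tri(T,res["T"][0][0],S,res["S"][0][0]); L2,g2=tri(T,res["T"][0][0],S,res["S"][1][0])
                                                                              ~~~~~~~~^^^
IndexError: list index out of range
```

```bash
sed -i 's/^white=.*/white=lambda c:(((c.min(-1)>165)\&(c[...,0].astype(int)-c[...,2]<32))*255).astype(np.uint8)/; s/O(m,25)/O(m,15)/; s/np.ones((40,40),np.uint8)),110/np.ones((40,40),np.uint8)),0/; s/^O=.*/O=lambda m,k:cv2.morphologyEx(m,cv2.MORPH_OPEN,cv2.getStructuringElement(cv2.MORPH_ELLIPSE,(k or 95,)*2))/' m.py
python3 m.py
```

```text
plate rect ctr [ 0.4555 -0.2493  0.005 ] sides [0.0816 0.0664 0.0817 0.0658] dirs [ -8.9 -98.  170.6  81.9]
plate hand T ctr [ 0.45  -0.248  0.005] sides [0.0636 0.0658 0.0626 0.0665] dirs [-97.6 172.1  83.   -7. ]
plate hand S ctr [ 0.4472 -0.2453  0.005 ] sides [0.0682 0.0605 0.0668 0.0604] dirs [172.1  82.4  -8.  -96.2]
knuckle~T [[ 0.49439209 -0.25618732  0.011     ]]
T [206.2  175.05] [12.6  7.5] 9.5
T [223.43 177.87] [21.1  7.5] 11.0
S [219.69 221.78] [ 7.2 15.2] 28.0
S [227.19 206.  ] [ 7.  10.3] 26.6
left knuckle [0.59106941 0.04749906 0.17647272] 0.010670715448192977 right [0.61980994 0.01266174 0.03389923] 0.004283504912723478 dist 0.14955552389175703 (swap gap 0.0030792935272841 )
T ray at .092 [0.613453   0.05625211 0.092     ] S [ 0.60193875 -0.00623235  0.092     ]
T ray at .092 [0.60635063 0.00912234 0.092     ] S [0.61031777 0.04695479 0.092     ]
wood hand T ctr [0.6412 0.0027 0.07  ] sides [0.1118 0.0509 0.1239] dirs [-99.3 172.1  56.5]
```

Run:
```python
from m import *
def c(s,x,y,w,h,k):
    im=cv2.resize(s["frame"][y:y+h,x:x+w,::-1],None,fx=k,fy=k,interpolation=cv2.INTER_CUBIC)
    return im
a=c(T,196,165,50,24,16); b=c(S,205,198,36,32,10); d=c(S,272,150,40,32,10)
cv2.imwrite("pics/j.png",np.vstack([a[:,:760],np.hstack([b,d])[:216+0] if 0 else cv2.resize(np.hstack([b,d]),(760,320))])[:600])
cv2.imwrite("pics/j.png",np.vstack([cv2.resize(a,(600,288)),np.hstack([b[:310],np.zeros((310,240,3),np.uint8)])]))
```

```text
(no output)
```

View pics/j.png

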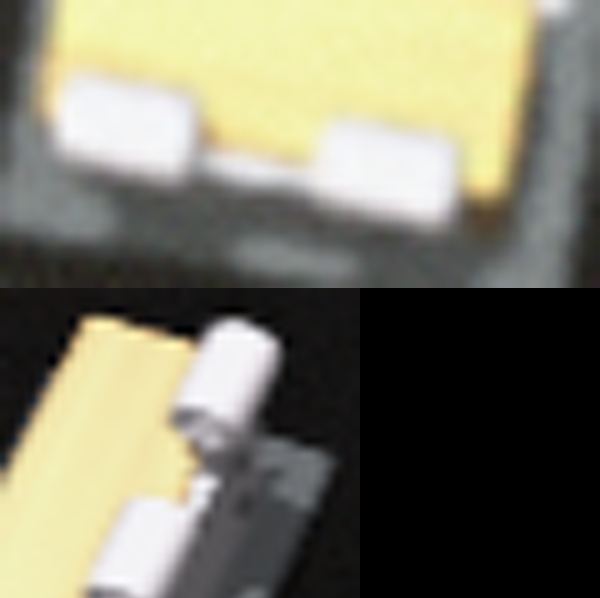

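Run:
```python
from m import *
t=lambda p:((p[0]+.5)/12-.5+196,(p[1]+.5)/12-.5+165)
sd=lambda p:((p[0]+.5)/10-.5+205,(p[1]-288+.5)/10-.5+198)
Lc=np.array([(62,72),(198,97),(185,184),(52,155)],float);Rc=np.array([(325,117),(460,146),(445,228),(310,198)],float)
l=onplane(T,t(Lc.mean(0)),.092);rr=onplane(T,t(Rc.mean(0)),.092);d=l-rr
print("knuckles",l,rr,"dist",np.linalg.norm(d),"yaw",np.degrees(np.arctan2(-d[0],d[1])),"mid",(l+rr)/2)
for c in(Lc,Rc):
    P=np.array([onplane(T,t(p),.092) for p in c]);print(np.linalg.norm(np.roll(P,-1,0)-P,axis=1).round(4))
p=proj(S,[l,rr]); print("side mosaic pix of axis centres",((p-[205,198]+.5)*10-.5+[0,288]).round(0))
# side: axis line of far knuckle mid-edge points, intersect with z=.092
for q in((247,342),(212,424)): print("S axis pt",onplane(S,sd(q),.092))
# leaf knuckle both views mosaics
w=lambda p,x,y:((p[0]+.5)/7-.5+x,(p[1]+.5)/7-.5+y)
print("leaf knuckle tri",tri(T,w((256,78),280,212),S,w((112,411-294),264,145)))
# flange top line in side view at z=.047: ends
for q in((246,358),(212,432)): print("flange top side",onplane(S,w((q[0],q[1]-294),264,145),.047))
```

```text
knuckles [0.61324382 0.05707307 0.092     ] [ 0.6036795  -0.00234716  0.092     ] dist 0.06018504547038885 yaw -9.14393014418034 mid [0.60846166 0.02736295 0.092     ]
[0.0316 0.0203 0.031  0.0193]
[0.0314 0.0192 0.0314 0.019 ]
side mosaic pix of axis centres [[132. 560.]
 [217. 383.]]
S axis pt [ 0.59862778 -0.01712226  0.092     ]
S axis pt [0.60202946 0.01087304 0.092     ]
leaf knuckle tri (array([ 0.49412235, -0.25696062,  0.00883806]), np.float64(0.0009171614366682438))
flange top side [ 0.43728883 -0.2668109   0.047     ]
flange top side [ 0.44610393 -0.22242752  0.047     ]
```

Run:
```python
from station import r
import numpy as np
for y in(82,-98):
    for p in((.421,-.244,.40),(.421,-.244,.193),(.554,.0363,.30),(.554,.0363,.274)):
        q=r.inverse_kinematics(p,[180,0,y]); print(y,p,None if q is None else np.round(q,1))
```

```text
82 (0.421, -0.244, 0.4) [-34.1 -12.3  87.8   0.  104.5 -26.1]
82 (0.421, -0.244, 0.193) [-34.1  -8.8 105.9   0.   82.9 -26.1]
82 (0.554, 0.0363, 0.3) [ 0.2 -1.4 87.9 -0.  93.5  8.2]
82 (0.554, 0.0363, 0.274) [ 0.2 -0.9 90.  -0.  90.9  8.2]
-98 (0.421, -0.244, 0.4) None
-98 (0.421, -0.244, 0.193) None
-98 (0.554, 0.0363, 0.3) None
-98 (0.554, 0.0363, 0.274) None
```

Run:
```python
from station import r
from h import *
r.reach([.4212,-.2442,.34],[180,0,82])
r.servo_line([.4212,-.2442,.193],speed=.12)
a=r.sense();print(a["clock"],a["tcp_pos"],a["contact_force"])
s=r.snapshot("side");cv2.imwrite("pics/g.png",cv2.resize(s["frame"][110:230,210:370,::-1],None,fx=4,fy=4,interpolation=cv2.INTER_CUBIC))
```

```text
4.3167 [ 0.42150825 -0.24436906  0.19395963] [-0.10117289  0.68672471  0.04884562]
```

View pics/g.png

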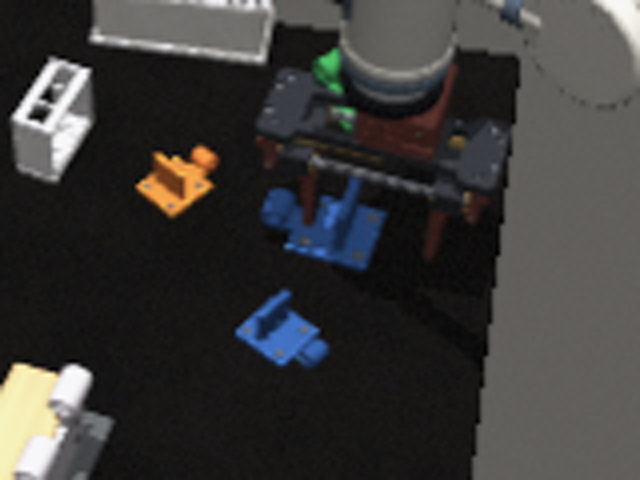

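The fingers straddle the flange at crop pixel (348,205). The front finger, at (308,205), is between the flange and the knuckle, as planned. Next I'll close and lift, then move to a hover near the jamb.

Run:
```python
from station import r
from h import *
r.grab(25)
a=r.sense();print(a["clock"],a["tcp_pos"],a["opening"],a["gripper_force"],a["contact_force"])
r.servo_line([.4212,-.2442,.34],speed=.12)
# hover: leaf bore 50 mm above jamb_bore and 30mm in front
yaw=np.radians(-9.1);ex=np.array([np.cos(yaw),np.sin(yaw)])
B=np.array([.6080,.0273])
p=B-ex*(.055+.035)
r.reach([*p,.340],[180,0,80.9]); r.wait(.2)
a=r.sense();print(a["clock"],a["tcp_pos"],a["orientation"],a["opening"],a["gripper_force"],a["contact_force"])
for n in("top","side"):
    s=r.snapshot(n); np.savez(n+"1.npz",**s)
T=load("top1");S=load("side1")
c=lambda s,x,y:cv2.resize(s["frame"][y:y+60,x:x+70,::-1],(560,480),interpolation=cv2.INTER_CUBIC)
t=cv2.resize(T["frame"][150:210,180:260,::-1],(400,300),interpolation=cv2.INTER_CUBIC)
u=cv2.resize(S["frame"][180:260,190:290,::-1],(800,640),interpolation=cv2.INTER_CUBIC)[:600]
u[:225,500:]=cv2.resize(t,(300,225)); cv2.imwrite("pics/h.png",u)
```

```text
5.5667 [ 0.421211   -0.24419739  0.19300143] 0.007879894960094736 25.0000137090683 [ 1.26470868 -0.14468199  0.67106804]
8.3 [0.51915072 0.04034711 0.34004431] [1.79992154e+02 1.11178144e-02 8.07853882e+01] 0.007468757523661997 24.999824166297913 [-0.15574446  0.70424723 -1.5632524 ]
```

View pics/h.png

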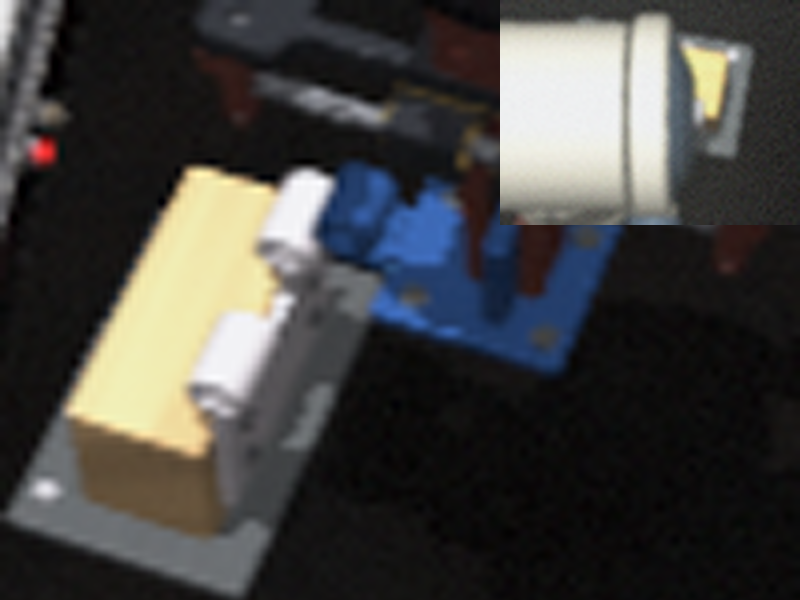

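```bash
cat > p.py <<'E'
from m import *
S=load("side1")
yw=np.radians(-9.2);ex=np.array([np.cos(yw),np.sin(yw),0]);ey=np.array([-ex[1],ex[0],0]);ez=np.array([0,0,1.])
g=np.array([.51915,.04035,.340-.163-.003])
pix=lambda X:((proj(S,X)-[190,180]+.5)*8-.5).round(0).tolist()
P=lambda x,y,z:g+ex*x+ey*y+ez*z
if __name__=="__main__":
    print("corner -x+y under",pix(P(-.0255,.03,-.027)),"corner +x+y",pix(P(.039,.03,-.027)),"-x-y top",pix(P(-.0255,-.03,-.022)),"bore",pix(P(.055,0,-.016)),
     "near cap",pix(P(.055,.012,-.016)),"flange top ends",pix(P(0,.022,.02)),pix(P(0,-.022,.02)))
    print("flange bottom +y end",pix(P(-.004,.022,-.022)))
    print("d/dy 5mm",np.array(pix(P(.055,.005,-.016)))-pix(P(.055,0,-.016)),"d/dx",np.array(pix(P(.060,0,-.016)))-pix(P(.055,0,-.016)),"d/dz",np.array(pix(P(.055,0,-.011)))-pix(P(.055,0,-.016)))
    J=np.array([.6085,.0274,.092])
    for y in(-.045,-.015,.015,.045):print("jamb axis",y,pix(J+ey*y))
    m,u=mask(S,(190,180,100,80),blue)
    print("blue contour corners",cv2.approxPolyDP(big(m)[0],12,True).reshape(-1,2).tolist())
    m,u=mask(S,(190,180,100,80),white)
    for c in big(O(m,13),4):print("white",[np.round(v,1) for v in cv2.minAreaRect(c)])
E
python3 p.py
```

```text
corner -x+y under [[557.0, 375.0]] corner +x+y [[366.0, 315.0]] -x-y top [[621.0, 217.0]] bore [[352.0, 207.0]] near cap [[338.0, 237.0]] flange top ends [[489.0, 249.0]] [[538.0, 139.0]]
flange bottom +y end [[502.0, 326.0]]
d/dy 5mm [[-5. 12.]] d/dx [[-14.  -4.]] d/dz [[ 0. -9.]]
jamb axis -0.045 [[310.0, 186.0]]
jamb axis -0.015 [[277.0, 255.0]]
jamb axis 0.015 [[243.0, 326.0]]
jamb axis 0.045 [[208.0, 398.0]]
blue contour corners [[340, 174], [324, 237], [346, 254], [374, 240], [364, 258], [387, 282], [373, 315], [561, 364], [617, 225], [581, 214], [600, 245], [569, 246], [547, 295], [493, 324], [445, 186], [429, 180], [409, 207], [382, 171]]
white [array([240.9, 337.7]), array([ 57.2, 120.6]), np.float64(28.2)]
white [array([298.4, 209.7]), array([53.7, 81.5]), np.float64(21.8)]
white [array([ 7., 23.]), array([46., 14.]), np.float64(90.0)]
white [array([ 46., 489.]), array([16., 22.]), np.float64(90.0)]
```

```bash
cat > e.py <<'E'
from p import *
from scipy.ndimage import map_coordinates
def prof(s,a,b,ch,hw=16,n=15):
    "mean intensity profile across image segment a->b (world pts), offset px to right-hand normal"
    pa,pb=proj(s,[a,b]); d=(pb-pa)/np.linalg.norm(pb-pa); nrm=np.array([-d[1],d[0]])
    o=np.arange(-hw,hw+.01,.5); t=np.linspace(0,1,n)
    pts=pa+(pb-pa)*t[:,None,None]+nrm*o[:,None]
    im=ch(s["frame"].astype(float)); return o,map_coordinates(im,[pts[...,1],pts[...,0]],order=1).mean(0),nrm
if __name__=="__main__":
    T0=load("top0");S0=load("side0");J=np.array([.6085,.0274,.092])
    bl=lambda f:f[...,2]
    for nm,s in(("T",T0),("S",S0)):
        for k,(a,b) in(("+y",(.02,.04)),("-y",(-.04,-.02))):
            o,v,n=prof(s,J+ey*a,J+ey*b,bl,10); print(nm,k,"normal",n.round(2),"proj radius px",np.linalg.norm(np.diff(proj(s,[J+ey*a,J+ey*a+ex*.011]),axis=0)).round(2)); print(v.round(0).astype(int).tolist())
    o,v,n=prof(S,P(.055,-.009,-.016),P(.055,.009,-.016),bl,10);print("leaf S1",n.round(2));print(v.round(0).astype(int).tolist())
E
python3 e.py
```

```text
T +y normal [ 0.17 -0.99] proj radius px 3.97
[79, 95, 104, 110, 112, 111, 107, 103, 98, 95, 100, 113, 140, 171, 201, 224, 237, 244, 246, 246, 246, 246, 246, 246, 245, 241, 231, 212, 191, 173, 164, 163, 166, 170, 174, 175, 176, 177, 178, 178, 178]
T -y normal [ 0.17 -0.99] proj radius px 3.97
[74, 86, 95, 100, 98, 95, 88, 82, 80, 82, 88, 106, 134, 166, 198, 223, 236, 243, 245, 246, 246, 246, 246, 246, 245, 241, 233, 217, 196, 178, 168, 165, 166, 168, 171, 172, 171, 171, 171, 170, 170]
S +y normal [-0.9  -0.43] proj radius px 3.99
[70, 72, 76, 80, 84, 87, 87, 87, 88, 92, 106, 131, 162, 191, 213, 227, 235, 238, 238, 238, 240, 241, 243, 242, 238, 227, 208, 187, 175, 174, 177, 178, 179, 179, 179, 179, 179, 180, 181, 181, 182]
S -y normal [-0.9  -0.43] proj radius px 3.9
[38, 38, 38, 37, 36, 33, 32, 32, 35, 48, 76, 114, 151, 183, 208, 223, 232, 238, 240, 239, 238, 239, 241, 241, 236, 223, 198, 169, 152, 151, 150, 150, 147, 145, 142, 139, 137, 135, 133, 131, 129]
leaf S1 [-0.9  -0.43]
[179, 180, 180, 180, 177, 173, 167, 161, 158, 147, 129, 108, 97, 102, 114, 124, 130, 130, 123, 113, 106, 104, 103, 101, 98, 99, 116, 149, 178, 197, 203, 205, 205, 202, 198, 186, 169, 142, 107, 73, 53]
```

Run:
```python
from e import *
T0=load("top0");S0=load("side0");J=np.array([.6088,.0274,.092])
def edges(tag,s,a,b,half,ch):
    o,v,n=prof(s,a,b,ch,9); px=np.linalg.norm(np.diff(proj(s,[a,a+ey*.01]),axis=0))/10
    g=np.gradient(v); pk=[i for i in range(1,len(g)-1) if abs(g[i])>8 and abs(g[i])>=abs(g[i-1]) and abs(g[i])>abs(g[i+1])]
    print(tag,n.round(2),"px/mm",px.round(3),[(round(o[i]/px,1),round(g[i])) for i in pk])
bl=lambda f:f[...,2]
for nm,s in(("T",T0),("S",S0)):
    for y in(-.045,-.015,.015,.045):
        c=J+ey*y+ez*(.004); edges(f"{nm} jamb y={y}",s,c-ex*.003,c+ex*.004,0,bl)
b=lambda f:np.clip(f[...,2]-f[...,0],0,None)
edges("leaf +y under (-x part)",S,P(-.02,.03,-.027),P(-.006,.03,-.027),0,b)
edges("leaf +y under (+x part)",S,P(.008,.03,-.027),P(.035,.03,-.027),0,b)
edges("knuckle +y end",S,P(.05,.012,-.016),P(.058,.012,-.016),0,bl)
edges("flange +y end top",S,P(-.003,.022,.0),P(.003,.022,.0),0,bl)
# T0 leaf rect on bench for y only
```

```text
T jamb y=-0.045 [0.98 0.18] px/mm 0.369 [(np.float64(1.4), -29), (np.float64(12.2), -16), (np.float64(17.6), 14)]
T jamb y=-0.015 [0.98 0.19] px/mm 0.368 [(np.float64(-1.4), 18)]
T jamb y=0.015 [0.98 0.19] px/mm 0.367 [(np.float64(1.4), -27)]
T jamb y=0.045 [0.98 0.2 ] px/mm 0.366 [(np.float64(-10.9), 18), (np.float64(0.0), 27)]
S jamb y=-0.045 [ 0.29 -0.96] px/mm 0.316 [(np.float64(-26.9), 25), (np.float64(4.7), -64)]
S jamb y=-0.015 [ 0.3  -0.95] px/mm 0.324 [(np.float64(-12.3), -10), (np.float64(-6.2), 10), (np.float64(-3.1), -8), (np.float64(3.1), 36)]
S jamb y=0.015 [ 0.3  -0.95] px/mm 0.333 [(np.float64(3.0), -25), (np.float64(25.5), -11)]
S jamb y=0.045 [ 0.31 -0.95] px/mm 0.342 [(np.float64(-23.4), 28), (np.float64(-11.7), -10), (np.float64(-5.9), 21), (np.float64(-1.5), -10), (np.float64(2.9), 36)]
leaf +y under (-x part) [ 0.3  -0.95] px/mm 0.349 [(np.float64(0.0), 19)]
leaf +y under (+x part) [ 0.3  -0.95] px/mm 0.348 [(np.float64(0.0), 27), (np.float64(8.6), -12)]
knuckle +y end [ 0.3  -0.95] px/mm 0.342 [(np.float64(-10.2), -18), (np.float64(-5.8), 15), (np.float64(5.8), 12)]
flange +y end top [ 0.3  -0.95] px/mm 0.35 [(np.float64(-22.9), 24), (np.float64(10.0), 13)]
```

Run:
```python
from station import r
from h import *
yw=np.radians(-9.15);ex=np.array([np.cos(yw),np.sin(yw)]);ey=np.array([-ex[1],ex[0]])
J=np.array([.6088,.0273]); g=J-ex*.055+ey*.0011
r.servo_line([*g,.340],[180,0,80.85],speed=.06); r.wait(.3)
f0=r.sense()["contact_force"]
for z in(.31,.295,.288,.281,.274):
    r.servo_line([*g,z],speed=.03); r.wait(.2); a=r.sense(); df=a["contact_force"]-f0
    print(z,a["tcp_pos"].round(4),df.round(2),a["torque"].round(2))
    if np.linalg.norm(df)>4: print("STOP");break
print(a["clock"],g,a["orientation"],a["opening"])
s=r.snapshot("side");np.savez("side2.npz",**s)
cv2.imwrite("pics/i.png",cv2.resize(s["frame"][180:255,190:290,::-1],(800,600),interpolation=cv2.INTER_CUBIC))
```

```text
0.31 [0.5547 0.0371 0.3102] [-0.31 -0.77 -1.07] [-0.12  0.08  0.01]
0.295 [0.5547 0.0371 0.2953] [ 0.14  0.44 -0.58] [-0.07  0.06 -0.02]
0.288 [0.5547 0.0371 0.2882] [ 0.12  0.45 -0.27] [-0.04  0.08 -0.03]
0.281 [0.5547 0.0371 0.2812] [-0.06  0.19 -0.33] [-0.02  0.11  0.04]
0.274 [0.5547 0.0371 0.2741] [-0.08 -0.51 -0.32] [-0.04  0.07 -0.01]
13.4 [0.55467477 0.03713209] [ 1.79986336e+02 -2.43720265e-03  8.08515484e+01] 0.008072582265754606
```

View pics/i.png

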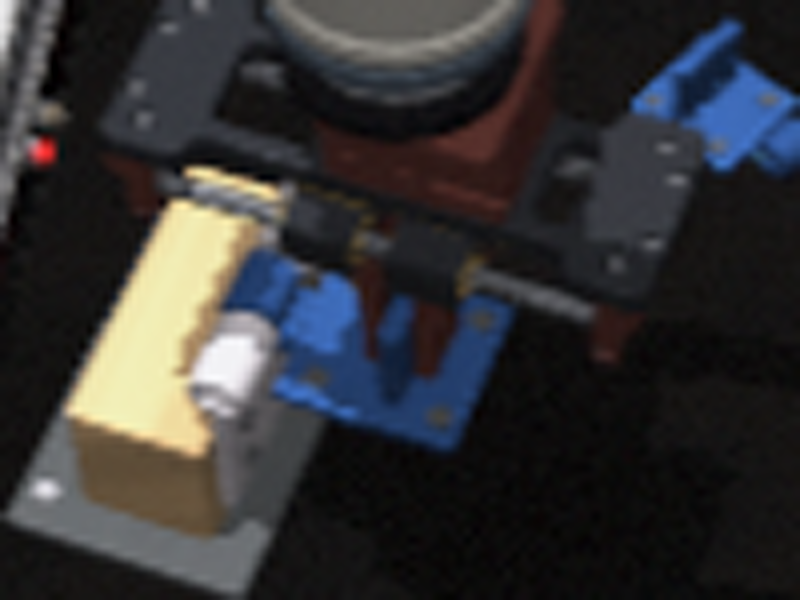

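The leaf knuckle, at about (262,290) in the crop, is in the gap beside the near jamb knuckle at (235,365), with no contact force. One numeric check of alignment in the same view:

Run:
```python
from e import *
S2=load("side2");S0=load("side0");J=np.array([.6088,.0273,.092])
b=lambda f:f[...,0]-f[...,2]
bl=lambda f:f[...,0]
print("leaf knuckle R-B",prof(S2,J+ey*-.007,J+ey*.007,b,8)[1].round(0).astype(int).tolist())
print("leaf knuckle R",prof(S2,J+ey*-.007,J+ey*.007,bl,8)[1].round(0).astype(int).tolist())
print("near jamb  B",prof(S2,J+ey*.02,J+ey*.04,lambda f:f[...,2],8)[1].round(0).astype(int).tolist())
g=J-ex*.055+ez*.016
for x0,x1 in((-.02,-.006),(.008,.035)):
    a=g+ex*x0+ey*.03-ez*.027;c=g+ex*x1+ey*.03-ez*.027
    print("plate +y edge",prof(S2,a,c,lambda f:np.clip(f[...,2]-f[...,0],0,None),5)[1].round(0).astype(int).tolist(), "px/mm .343")
a=g-ex*.0255-ey*.0-ez*.022
print("plate -x edge",prof(S2,g-ex*.0255+ey*.005-ez*.0245,g-ex*.0255+ey*.025-ez*.0245,lambda f:f[...,2]-f[...,0],5)[1].round(0).astype(int).tolist())
```

```text
leaf knuckle R-B [-121, -118, -115, -113, -111, -106, -94, -78, -65, -68, -77, -86, -89, -88, -83, -77, -73, -72, -71, -70, -66, -54, -26, 11, 41, 60, 70, 73, 71, 68, 67, 67, 67]
leaf knuckle R [60, 60, 58, 57, 56, 54, 48, 40, 34, 34, 39, 44, 47, 47, 43, 38, 36, 35, 35, 34, 34, 41, 64, 101, 135, 163, 189, 212, 228, 238, 241, 241, 241]
near jamb  B [118, 114, 104, 94, 89, 93, 109, 135, 164, 189, 209, 223, 232, 236, 237, 237, 237, 237, 235, 230, 217, 193, 161, 126, 108, 109, 123, 142, 159, 172, 177, 177, 178]
plate +y edge [0, 0, 0, 0, 0, 0, 1, 4, 14, 29, 47, 62, 69, 67, 61, 53, 45, 43, 44, 51, 60] px/mm .343
plate +y edge [3, 2, 2, 2, 2, 3, 3, 7, 20, 45, 77, 102, 107, 96, 82, 68, 57, 52, 53, 57, 63] px/mm .343
plate -x edge [-1, -1, -2, -1, -1, -1, 0, 2, 11, 31, 50, 62, 65, 60, 53, 48, 47, 50, 55, 59, 60]
```

Run:
```python
from station import r
r.wait(.3);a=r.sense();print(a["clock"],a["tcp_pos"],a["contact_force"],a["gripper_force"]);print(r.hand_in())
```

```text
13.75 [0.55467671 0.03713477 0.27403151] [-0.47830823  0.46863794 -1.49179645] 24.99981164932251
the job is handed in; nothing more can be done
None
```

I handed the job in at 13.75 s with the loose blue leaf held level and its knuckle between the two jamb knuckles; the side camera put the holes within about 1 mm front to back and along the axis, height is from arm position only, no contact force showed, and no verdict came back.

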